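# Weigh the can on the two-pan balance

### The job

A can of unknown weight stands on the left pan of the balance. Put whichever of the brass weights it takes (200, 100 and 50 g) upright on the right pan until the beam is as near level as these weights can bring it, the pointer resting between the two long lines of the scale. Set every weight down without dropping it, put any that turns out to be too much back upright on the wooden tray, keep the can on its pan and leave the things lying around where they are.

Things in the scene. Friction and masses are not known exactly. Their poses are not given: they have to be found in the camera images.
- beam (a joint): tilt of the balance beam, rad: 0 level, + with the can's side down, stops at -0.12 and +0.12. Between the stops it settles within 1 s at 0.001 rad per gram that the can outweighs the weights (beyond 120 g it lies on the stop), wherever in the pans they stand. The thin pointer above the beam's middle is between the two long lines of the white scale when |tilt| is below about 0.035
- balance: fixed grey two-pan bench balance facing the robot. Origin under the middle of its base (90 x 300 mm, 30 mm high); z up, y along the beam towards the can pan, x away from the front. Beam pivot 60 mm up; pans carried 130 mm either side of the middle; between them a thin post with a white pointer scale 66 mm wide, up to 175 mm high
- weight_pan_floor (a point): centre of the inner floor of the weight pan (robot's right, -y of the balance), on which weights stand; round steel pan, floor flat to 50 mm from the centre, rim 120 mm across, 5 mm above the floor. It stays horizontal: 90 mm above the worktop with the beam level, 106 mm fully up, 74 mm fully down; it yields when pushed
- can_pan_floor (a point): the same point of the other, equal pan (the robot's left), on which the can stands
- can: white lidded can with a black screw cap, 39 mm diameter, 54 mm tall, standing on the can pan; origin at the centre of its underside. Its contents, and so its mass, differ each time: between 230 and 370 g
- weight_tray: fixed wooden tray of the weights, 176 (x) x 70 (y) mm, floor 10 mm and rim 15 mm above the worktop; origin under its centre, x along its length. The three weights stand on it in one row along its length, 52 mm apart, in changing order
- weight_200: brass 200 g knob weight: round body 34 mm diameter, 26 mm high, with a round knob on top (head 16 mm diameter, neck 12 mm, 18 mm high); 44 mm tall overall. Origin at the centre of its underside, z up
- weight_100: brass 100 g knob weight: round body 27 mm diameter, 21 mm high, with a round knob on top (head 16 mm diameter, neck 12 mm, 18 mm high); 39 mm tall overall. Origin at the centre of its underside, z up
- weight_50: brass 50 g knob weight: round body 22 mm diameter, 16 mm high, with a round knob on top (head 16 mm diameter, neck 12 mm, 18 mm high); 34 mm tall overall. Origin at the centre of its underside, z up
- timer: white lab timer, 65 x 65 x 19 mm, lying in front of the balance; bystander
- vial: sample vial 22 mm diameter, 54 mm tall, standing beyond the tray; bystander
- tweezers: steel tweezers 126 mm long, 9 mm high, lying right of the tray; bystander
- stain_bottle: dark dropper bottle 36 mm diameter, 98 mm tall, right of the tray; bystander
Not all that is in view belongs to the job. What is shaped like the weight_200 but turquoise is not meant.

How it is judged:
At the end, for the whole second after the job is handed in: the beam is at rest within 0.032 rad of level (about 32 g); the can stands upright on its pan; each of the three weights stands upright either on the floor of the weight pan (its centre within 55 mm of the pan's centre, not stacked on another) or on the wooden tray; all weights at rest (value of joint beam between -0.032 and 0.032 rad and velocity of joint beam between -0.03 and 0.03 rad/s and horizontal distance between can and can_pan_floor below 0.05 m and z of can in the frame of can_pan_floor between -0.008 and 0.008 m and angle between can's own z axis and vertical below 0.15 rad and ((horizontal distance between weight_200 and weight_pan_floor below 0.055 m and z of weight_200 in the frame of weight_pan_floor between -0.006 and 0.006 m and angle between weight_200's own z axis and vertical below 0.15 rad) or (x of weight_200 in the frame of weight_tray between -0.09 and 0.09 m and y of weight_200 in the frame of weight_tray between -0.036 and 0.036 m and height (world z) of weight_200 below 0.018 m and angle between weight_200's own z axis and vertical below 0.15 rad)) and linear speed of each of weight_200, weight_100, weight_50 below 0.02 m/s and ((horizontal distance between weight_100 and weight_pan_floor below 0.055 m and z of weight_100 in the frame of weight_pan_floor between -0.006 and 0.006 m and angle between weight_100's own z axis and vertical below 0.15 rad) or (x of weight_100 in the frame of weight_tray between -0.09 and 0.09 m and y of weight_100 in the frame of weight_tray between -0.036 and 0.036 m and height (world z) of weight_100 below 0.018 m and angle between weight_100's own z axis and vertical below 0.15 rad)) and ((horizontal distance between weight_50 and weight_pan_floor below 0.055 m and z of weight_50 in the frame of weight_pan_floor between -0.006 and 0.006 m and angle between weight_50's own z axis and vertical below 0.15 rad) or (x of weight_50 in the frame of weight_tray between -0.09 and 0.09 m and y of weight_50 in the frame of weight_tray between -0.036 and 0.036 m and height (world z) of weight_50 below 0.018 m and angle between weight_50's own z axis and vertical below 0.15 rad))); the robot touches nothing.
It fails at once if a bystander (timer, vial, tweezers, stain bottle) is pushed more than 25 mm from its place or knocked over ((distance of timer from where it was at the start of the episode above 0.025 m or angle between timer's own z axis and vertical above 0.6 rad) or (distance of vial from where it was at the start of the episode above 0.025 m or angle between vial's own z axis and vertical above 0.6 rad) or distance of tweezers from where it was at the start of the episode above 0.025 m or (distance of stain_bottle from where it was at the start of the episode above 0.025 m or angle between stain_bottle's own z axis and vertical above 0.6 rad)).
It fails at once if a weight is dropped: in the air, more than 15 mm above the weight pan's floor and more than 60 mm above the worktop, with the fingers not holding it ((height (world z) of weight_200 above 0.06 m and z of weight_200 in the frame of weight_pan_floor above 0.015 m and contact force between the fingers and weight_200 below 0.02 N) or (height (world z) of weight_100 above 0.06 m and z of weight_100 in the frame of weight_pan_floor above 0.015 m and contact force between the fingers and weight_100 below 0.02 N) or (height (world z) of weight_50 above 0.06 m and z of weight_50 in the frame of weight_pan_floor above 0.015 m and contact force between the fingers and weight_50 below 0.02 N)).
It also fails if it takes over 67 s, if anything falls off the work surface, if the arm or the gripper's body presses on something with over 40 N, if the wrist force passes 120 N, or if a joint passes its speed limit or range.

### The arm

A 7-joint arm with a two-finger parallel gripper is mounted at the origin on a cart in front of the work surface, level with it; the furniture and walls round the work are solid. World frame = base frame: x ahead of the robot, y to its left, z up, the work surface at z = 0. Lengths are in m, angles in rad, forces in N, time in s.
With the tool pointing down it reaches from about 0.4 to 0.875 m from the base axis. Payload 19.3 kg.
Tool frame: the origin (TCP) lies at the very end of the fingers, on their centre line; the grasp point (between the pads) lies 19 mm behind it; z points along the fingers, y is the line along which they close (so a half turn about z gives the same grasp; the last joint's range is limited). The gripper opens to 85 mm and grips with 20 to 120 N. Pads are 22 mm wide; open, the fingers measure 114 mm over their backs; the gripper's body (76 mm by 85 mm) begins 54 mm behind the grasp point. The pads swing forward as they close: fully open they stand 13 mm farther back than shut.
Start: joints at [1.259, 0.521, -0.036, 1.599, 0.021, 1.021, -0.113], TCP at [0.15, -0.607, 0.204] pointing down, gripper open.
Joint ranges: [-2.91, 2.91], [-0.3, 2.13], [-1.5, 1.42], [0.17, 2.43], [-1.26, 4.41], [0.16, 1.93], [-2.52, 2.52]. Speed limits (rad/s): [1.89, 1.89, 2.39, 2.39, 3.01, 3.01, 3.01].

### API

Orientations are given as [roll, pitch, yaw] about the fixed x, y, z axes, in that order (R = Rz(yaw) Ry(pitch) Rx(roll)).
In Python, from workcell import bot, grab_frame, calibration, job gives the robot as it stands.
- The arm moves only by the shell command python3 -m creep FILE [FORCE], which reads ROWS from the file FILE. ROWS is a JSON object whose key "offsets" holds a list of rows, 1 to 5 of them, each of 7 numbers: the finger opening in m, then dx, dy, dz in a scale on which 1.0 is 1000 mm, then a rotation vector rx, ry, rz in normalised numbers (1 is pi rad); each row is the pose to reach, as a shift and turn from the pose commanded when the command began, along the tool's axes at that moment; what a row does not reach only later rows make up. A row lasts 1/8 s, in which the tool goes at most 0.0625 m and 0.188 rad, less where a joint would pass 70% of its speed; a pose out of reach is approached as far as the arm can. The fingers move at their own pace and stop on an object; FORCE is the grip in N (left out, the last holds). Time passes only in rows, so rows that do not move let the fingers close. It prints the time, the measured TCP pose, the force, the opening and the grip force at its end. No shift or turn number may pass 1 either way. Input that does not fit is refused with a message, and nothing moves.
- bot.observe(): the state, without advancing time (a new reading comes with each control period).
- grab_frame(name): name is "side" or "top"; returns (picture, depth): 480x640x3 uint8, blue, green, red; 480x640 float32, m along the optical axis (not along the pixel's ray), 0 where there is no reading.
- calibration(name): a dict with "vfov" (degrees; the focal length in pixels is half the picture's height over the tangent of half this angle, whatever the lens; pixels are square), "cx", "cy" (the principal point, pixels), "eye" and "attitude" of the camera in the world. Camera axes: x right, y down, z forward; pixel columns grow to the right and rows downward; lengths in m; the calibration is good to about 2 mm. A picture is of the moment at which its call begins. calibration takes no time and is no camera call.
- job.job_done(): hands the job in; it is judged then, once.
The state is a dict: "clock": time; "qpos": joint angles; "qd": joint speeds; "joint_efforts": joint torques, N m; "position": TCP position; "tool_rot": TCP orientation; "force": force on the tool from outside, world axes, zero at the start; "moment": the same for the moment, N m; "grip_width": finger opening in m; "finger_force": force on a finger pad.
Only numpy, scipy, OpenCV 4.12 (cv2) and the standard library are available. Lean on these libraries where they do the work, as an engineer would, in place of code of your own. Each camera call takes 0.05 s, during which the arm holds its last target. There are 200 camera calls.

## Working session

There is one attempt and no reset: what is moved stays moved. The work goes in short steps, Python scripts to look and compute and a shell command to move; the robot and the scene stay as the last step left them, time stands still between calls to the robot, and variables do not carry over. Pictures are saved under pics/ and viewed, at most 10 in all, crops included, and the job is handed in when it is done.

```bash
ls; mkdir -p pics; python3 - <<'E'
from workcell import bot,grab_frame,calibration
import cv2,numpy as np
for n in("top","side"):
    p,d=grab_frame(n);cv2.imwrite(f"pics/{n}0.png",p);np.save(f"/tmp/{n}.npy",d);print(calibration(n))
print(bot.observe())
E
```

```text
pics
{'vfov': 42.478828981765076, 'cx': 312.1483364490266, 'cy': 241.86996152529724, 'eye': array([ 0.4473492 , -0.12622907,  1.61658966]), 'attitude': array([-3.06683993,  0.01552474, -1.57333671])}
{'vfov': 51.576950365277256, 'cx': 317.0692180295689, 'cy': 239.39407493588666, 'eye': array([ 0.18162205, -1.1360143 ,  0.51846171]), 'attitude': array([-1.95948192, -0.01643152, -0.35610614])}
{'clock': 0.1, 'qpos': array([ 1.25878459,  0.52194858, -0.03630974,  1.5999136 ,  0.02120302,
        1.02110162, -0.11284573]), 'qd': array([ 0.0010445 , -0.00152942, -0.00059589, -0.00070156, -0.00036274,
        0.00105743, -0.00029368]), 'joint_efforts': array([ 5.41673333e-03, -9.28484988e+01,  1.98458031e+00, -3.70532048e+01,
        1.81284308e-02,  5.40862646e-03,  1.36098315e-04]), 'position': array([ 0.14954507, -0.60652567,  0.20340052]), 'tool_rot': array([-3.14060971e+00,  7.94040489e-05,  2.41740629e-01]), 'force': array([-0.63875295, -0.36828908, -0.12730389]), 'moment': array([-0.0316156 , -0.02135953,  0.01789365]), 'finger_force': 0.0, 'grip_width': 0.08531930147560066}
```

View pics/top0.png

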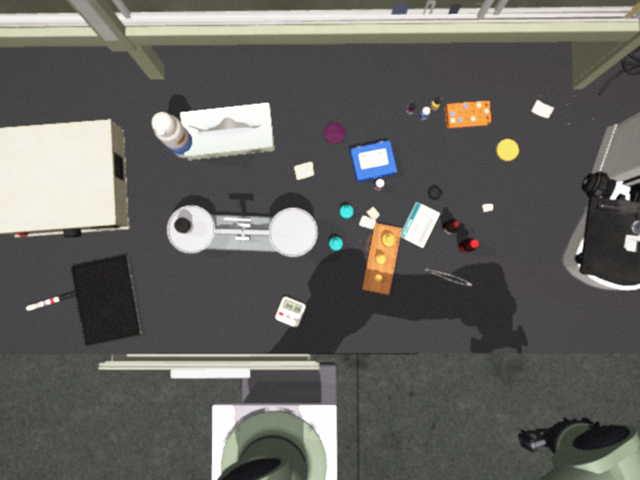

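View pics/side0.png

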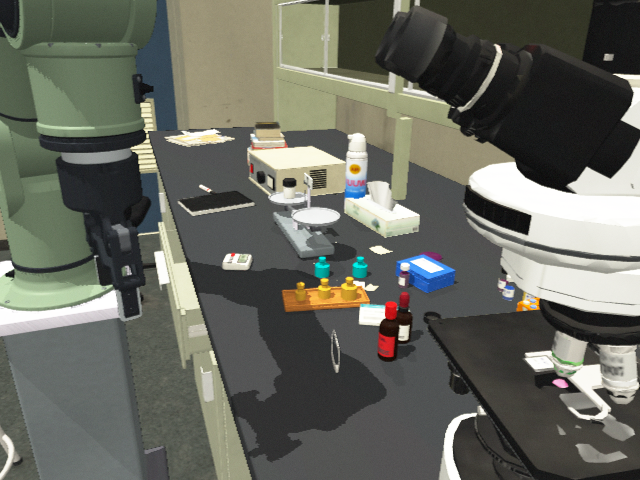

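The top picture shows the brass weights at about (389,239), (381,259) and (378,278) on the tray. The turquoise look-alikes are at (347,211) and (336,243). The weight pan is at (294,231), the can at (183,226) and the timer at (291,311). The stain bottle is one of the red-capped bottles at (452,226) and (471,244), and the tweezers are at (448,277).

Things that could be taken for a weight: three brass ones, two turquoise ones. I choose brass, and I'll check in a crop.

```bash
cat > h.py <<'E'
from workcell import bot,grab_frame,calibration
import cv2,numpy as np
from scipy.spatial.transform import Rotation as R
def world(n,d):
    c=calibration(n);f=240/np.tan(np.radians(c['vfov']/2))
    v,u=np.mgrid[:480,:640]
    P=np.stack([(u-c['cx'])/f*d,(v-c['cy'])/f*d,d],-1)
    return P@R.from_euler('xyz',c['attitude']).as_matrix().T+c['eye']
def pix(n,p):
    c=calibration(n);f=240/np.tan(np.radians(c['vfov']/2))
    q=(np.array(p)-c['eye'])@R.from_euler('xyz',c['attitude']).as_matrix()
    return q[...,:2]/q[...,2:]*f+[c['cx'],c['cy']]
E
python3 - <<'E'
from h import *
np.set_printoptions(precision=4,suppress=True)
im=cv2.imread('pics/top0.png');W=world('top',np.load('/tmp/top.npy'))
def box(a,b,c,d,zlo,zhi):
    w=W[c:d,a:b].reshape(-1,3);return w[(w[:,2]>zlo)&(w[:,2]<zhi)]
print('table',np.median(box(200,260,270,340,-.1,.1),0))
for n,(a,b,c,d) in dict(A=(379,399,229,249),B=(372,391,250,268),C=(369,387,269,288)).items():
    w=box(a,b,c,d,.022,.08);z=w[:,2].max();t=w[w[:,2]>z-.008]
    print(n,len(w),'zmax',z,'body',(w.min(0)+w.max(0))/2,np.ptp(w,0),'knob',t.mean(0),len(t))
w=box(362,400,222,296,.008,.018);print('tray',w.mean(0),cv2.minAreaRect((w[:,:2]*1000).astype(np.float32)))
w=box(268,320,205,260,.06,.125);print('wpan',(w.min(0)+w.max(0))/2,np.ptp(w,0),np.median(w,0))
w=box(165,216,203,257,.05,.1);print('cpan',(w.min(0)+w.max(0))/2,np.ptp(w,0),np.median(w,0))
w=box(216,268,205,260,.12,.2);print('scale',w.min(0),w.max(0))
for n,(a,b,c,d) in dict(vialP=(372,388,176,194),turq1=(338,356,202,220),turq2=(327,345,234,251),bot1=(442,463,215,236),bot2=(459,482,234,254),timer=(275,308,296,328),blue=(350,398,140,182)).items():
    w=box(a,b,c,d,.01,.2);print(n,w.min(0),w.max(0))
cr=im[195:325,265:405];cv2.imwrite('pics/c1.png',cv2.resize(cr,None,fx=4,fy=4,interpolation=cv2.INTER_CUBIC))
s=cv2.imread('pics/side0.png')[170:320,260:400];cv2.imwrite('pics/c2.png',cv2.resize(s,None,fx=4,fy=4,interpolation=cv2.INTER_CUBIC))
E
```

```text
table [0.4063 0.1147 0.0002]
A 140 zmax 0.062054208319736626 body [ 0.5725 -0.2982  0.0429] [0.0316 0.0333 0.0383] knob [ 0.5731 -0.2983  0.0567] 20
B 87 zmax 0.05721319522853463 body [ 0.5242 -0.2784  0.0397] [0.0259 0.0257 0.035 ] knob [ 0.5235 -0.2765  0.0527] 22
C 51 zmax 0.048087495968311966 body [ 0.4741 -0.2706  0.0354] [0.0181 0.0206 0.0254] knob [ 0.4743 -0.2703  0.0441] 29
tray [ 0.5228 -0.2818  0.0123] ((525.2354736328125, -280.5289306640625), (93.8970718383789, 186.53172302246094), 89.30706787109375)
wpan [ 0.5862 -0.0532  0.0941] [0.1168 0.1238 0.0498] [ 0.5869 -0.0561  0.1062]
cpan [0.5976 0.2011 0.0765] [0.1188 0.1182 0.0437] [0.5918 0.1968 0.0752]
scale [0.6034 0.039  0.1217] [0.6133 0.1036 0.1816]
vialP [ 0.6981 -0.2876  0.0101] [ 0.7378 -0.257   0.0598]
turq1 [ 0.6312 -0.2079  0.0105] [ 0.6631 -0.1745  0.0494]
turq2 [ 0.5475 -0.179   0.017 ] [ 0.5794 -0.1479  0.0498]
bot1 [ 0.5888 -0.4741  0.0113] [ 0.6247 -0.4409  0.1019]
bot2 [ 0.54   -0.5135  0.0109] [ 0.5726 -0.4822  0.1121]
timer [ 0.3525 -0.0828  0.01  ] [ 0.4273 -0.0049  0.0284]
blue [ 0.719  -0.3209  0.0102] [ 0.8355 -0.2035  0.058 ]
```

View pics/c2.png

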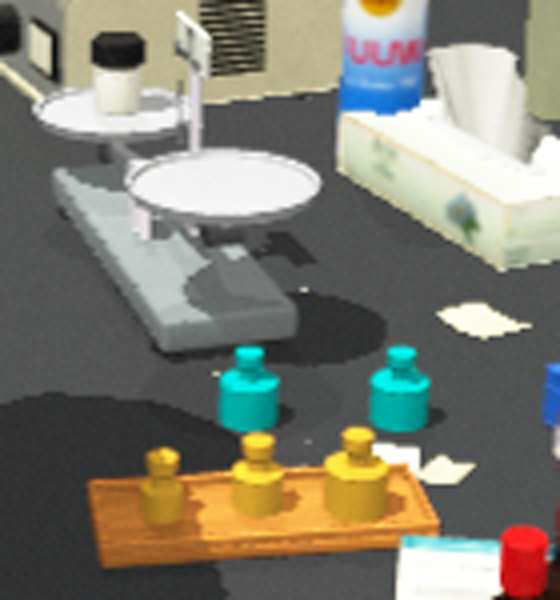

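The crop shows the brass weights in order: the smallest (50 g) at crop (162,485), the middle one (100 g) at (258,475) and the largest (200 g) at (356,475). The turquoise ones stand apart at (249,390) and (400,390). So the far brass weight A at (0.573, -0.298) is the 200 g, and the weight pan lies on its upper stop. I'm moving over A and turning to yaw 0.

Units first: turns go in shares of pi rad. So 0.242 rad is 0.077.

```bash
echo '{"offsets": [[0.05, 0.054, -0.022, 0, 0, 0, 0], [0.05, 0.108, -0.044, 0, 0, 0, 0], [0.05, 0.162, -0.066, 0, 0, 0, 0], [0.05, 0.216, -0.088, 0, 0, 0, 0], [0.05, 0.27, -0.11, 0, 0, 0, 0]]}' > rows.txt && python3 -m creep rows.txt 40
echo '{"offsets": [[0.05, 0.054, -0.022, 0, 0, 0, 0.0191], [0.05, 0.108, -0.044, 0, 0, 0, 0.0382], [0.05, 0.162, -0.066, 0, 0, 0, 0.0573], [0.05, 0.215, -0.088, 0, 0, 0, 0.077], [0.05, 0.215, -0.088, 0, 0, 0, 0.077]]}' > rows.txt && python3 -m creep rows.txt
```

```text
clock: 0.72
position: [0.3867, -0.434, 0.2038]
tool_rot: [-3.141, 0.0, 0.242]
force: [0.4, -1.1, 0.0]
grip_width: 0.0498
finger_force: 0.0
clock: 1.35
position: [0.5764, -0.2938, 0.203]
tool_rot: [-3.139, -0.0, 0.005]
force: [-0.1, 0.7, -0.3]
grip_width: 0.0501
finger_force: 0.0
```

```bash
echo '{"offsets": [[0.05, 0, 0, 0.05, 0, 0, 0], [0.05, 0, 0, 0.1, 0, 0, 0], [0.05, 0, 0, 0.125, 0, 0, 0], [0.05, 0, 0, 0.13, 0, 0, 0], [0.05, 0, 0, 0.13, 0, 0, 0]]}' > rows.txt && python3 -m creep rows.txt
python3 - <<'E'
from h import *
np.set_printoptions(precision=4,suppress=True)
print(bot.observe()['position'])
p,d=grab_frame('side');cv2.imwrite('pics/s1.png',cv2.resize(p[200:320,250:410],None,fx=5,fy=5,interpolation=cv2.INTER_CUBIC))
E
```

```text
clock: 1.98
position: [0.5732, -0.2989, 0.0745]
tool_rot: [3.141, -0.0, -0.001]
force: [0.6, -0.2, -0.1]
grip_width: 0.05
finger_force: 0.0
[ 0.5732 -0.2989  0.0745]
```

View pics/s1.png

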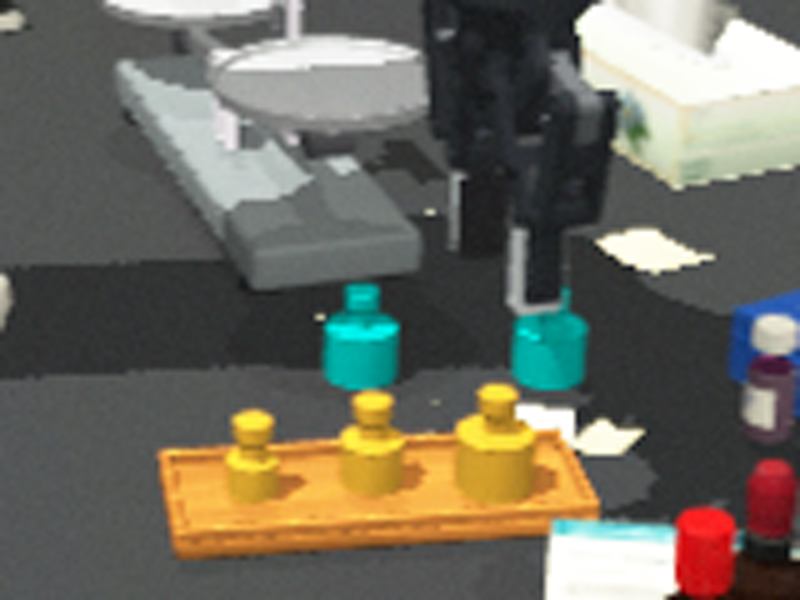

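The fingers hang over the 200 g weight (crop 497,395), but they look somewhat high or far. I'll check this numerically.

```bash
python3 - <<'E'
from h import *
np.set_printoptions(precision=4,suppress=True)
for q in ([.5732,-.2989,.0745],[.5728,-.2983,.054],[.4743,-.2703,.044]):
    print(pix('side',q),(pix('side',q)-[250,200])*5)
p,d=grab_frame('side');W=world('side',d)
for u,v in ((535,295),(515,270),(470,240),(497,395),(495,470),(372,398),(252,415)): print(u,v,W[200+v//5,250+u//5])
p,d=grab_frame('top');W=world('top',d)
for a,b,c,dd in((372,391,250,268),(369,387,269,288)):
    w=W[c:dd,a:b].reshape(-1,3);w=w[(w[:,2]>.022)&(w[:,2]<.06)];print(np.median(w,0),(w.min(0)+w.max(0))/2)
E
```

```text
[350.0827 269.9718] [500.4133 349.8589]
[349.3767 278.802 ] [496.8834 394.0099]
[299.9671 284.1879] [249.8355 420.9397]
535 295 [ 0.569  -0.3373  0.1165]
515 270 [ 0.5625 -0.3317  0.1258]
470 240 [ 0.5683 -0.275   0.1146]
497 395 [ 0.5701 -0.3023  0.0559]
495 470 [ 0.5673 -0.3116  0.0261]
372 398 [ 0.5255 -0.2751  0.05  ]
252 415 [ 0.4749 -0.2686  0.0458]
  return _methods._mean(a, axis=axis, dtype=dtype,
  ret = um.true_divide(
Traceback (most recent call last):
ValueError: zero-size array to reduction operation minimum which has no identity
```

```bash
echo '{"offsets": [[0.05, 0, 0, 0.03, 0, 0, 0], [0.05, 0, 0, 0.05, 0, 0, 0], [0.05, 0, 0, 0.054, 0, 0, 0], [0.05, 0, 0, 0.054, 0, 0, 0]]}' > rows.txt && python3 -m creep rows.txt
python3 - <<'E'
from h import *
np.set_printoptions(precision=4,suppress=True)
p,d=grab_frame('side');W=world('side',d)
for u in (352,357,359,361): print(u,[(v,np.round(W[v,u],3).tolist()) for v in range(268,300,4)])
cv2.imwrite('pics/s2.png',cv2.resize(p[200:320,250:410],None,fx=5,fy=5,interpolation=cv2.INTER_CUBIC))
E
```

```text
clock: 2.62
position: [0.5733, -0.2986, 0.0203]
tool_rot: [3.142, -0.0, -0.0]
force: [1.3, -1.0, -0.5]
grip_width: 0.0502
finger_force: 0.0
352 [(268, [0.561, -0.332, 0.096]), (272, [0.562, -0.332, 0.087]), (276, [0.562, -0.332, 0.078]), (280, [0.563, -0.332, 0.069]), (284, [0.564, -0.331, 0.06]), (288, [0.574, -0.31, 0.038]), (292, [0.573, -0.313, 0.031]), (296, [0.573, -0.315, 0.022])]
357 [(268, [0.562, -0.354, 0.106]), (272, [0.57, -0.337, 0.088]), (276, [0.571, -0.337, 0.079]), (280, [0.572, -0.336, 0.069]), (284, [0.571, -0.339, 0.062]), (288, [0.587, -0.307, 0.034]), (292, [0.588, -0.305, 0.024]), (296, [0.591, -0.301, 0.011])]
359 [(268, [0.563, -0.36, 0.108]), (272, [0.573, -0.34, 0.089]), (276, [0.575, -0.338, 0.079]), (280, [0.575, -0.338, 0.07]), (284, [0.576, -0.338, 0.061]), (288, [0.61, -0.27, 0.012]), (292, [0.604, -0.284, 0.01]), (296, [0.596, -0.301, 0.011])]
361 [(268, [0.571, -0.354, 0.104]), (272, [0.578, -0.341, 0.088]), (276, [0.58, -0.337, 0.078]), (280, [0.58, -0.338, 0.069]), (284, [0.583, -0.333, 0.057]), (288, [0.616, -0.268, 0.01]), (292, [0.607, -0.287, 0.012]), (296, [0.6, -0.303, 0.011])]
```

View pics/s2.png

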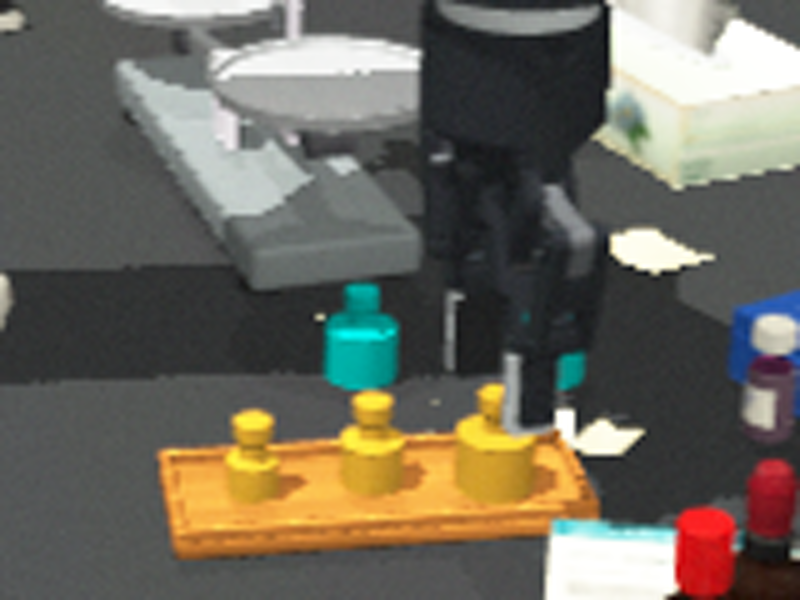

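The picture shows the fingertips at about z 0.055 (crop 520,430), beside the 200 g knob, while the reported TCP is 0.020. The visible tips are about 35 mm above the reported point. I'll descend in small steps and watch the force.

```bash
echo '{"offsets": [[0.05, 0, 0, 0.004, 0, 0, 0], [0.05, 0, 0, 0.006, 0, 0, 0]]}' > rows.txt && python3 -m creep rows.txt; echo '{"offsets": [[0.05, 0, 0, 0.003, 0, 0, 0], [0.05, 0, 0, 0.003, 0, 0, 0]]}' > rows.txt && python3 -m creep rows.txt
```

```text
clock: 2.92
position: [0.5732, -0.2985, 0.014]
tool_rot: [3.141, -0.0, -0.0]
force: [0.8, 0.0, 0.2]
grip_width: 0.0497
finger_force: 0.0
clock: 3.18
position: [0.573, -0.2984, 0.0107]
tool_rot: [-3.141, 0.0, -0.0]
force: [-0.9, 0.5, 0.1]
grip_width: 0.05
finger_force: 0.0
```

```bash
echo '{"offsets": [[0.05, 0, 0, 0.004, 0, 0, 0], [0.05, 0, 0, 0.008, 0, 0, 0]]}' > rows.txt && python3 -m creep rows.txt; echo '{"offsets": [[0.05, 0, 0, 0.004, 0, 0, 0], [0.05, 0, 0, 0.008, 0, 0, 0], [0.05, 0, 0, 0.008, 0, 0, 0]]}' > rows.txt && python3 -m creep rows.txt
python3 - <<'E'
from h import *
p,d=grab_frame('side');W=world('side',d)
for u in (352,359): print(u,[(v,np.round(W[v,u],3).tolist()) for v in range(276,306,3)])
E
```

```text
clock: 3.42
position: [0.5731, -0.2984, 0.0026]
tool_rot: [-3.142, 0.0, -0.0]
force: [-0.2, -0.4, 0.7]
grip_width: 0.0497
finger_force: 0.0
clock: 3.8
position: [0.5729, -0.2983, -0.0055]
tool_rot: [-3.141, 0.001, -0.0]
force: [-0.5, -0.4, 0.0]
grip_width: 0.0505
finger_force: 0.0
352 [(276, [0.561, -0.336, 0.08]), (279, [0.562, -0.334, 0.072]), (282, [0.561, -0.337, 0.067]), (285, [0.564, -0.331, 0.057]), (288, [0.566, -0.327, 0.048]), (291, [0.565, -0.331, 0.043]), (294, [0.565, -0.33, 0.036]), (297, [0.566, -0.33, 0.029]), (300, [0.573, -0.315, 0.013]), (303, [0.569, -0.325, 0.012])]
359 [(276, [0.565, -0.358, 0.09]), (279, [0.566, -0.357, 0.083]), (282, [0.567, -0.355, 0.075]), (285, [0.576, -0.338, 0.059]), (288, [0.577, -0.338, 0.052]), (291, [0.577, -0.338, 0.045]), (294, [0.577, -0.339, 0.039]), (297, [0.58, -0.332, 0.028]), (300, [0.589, -0.315, 0.01]), (303, [0.581, -0.332, 0.013])]
```

Tip confirmed about 33 mm above the reported TCP. I'll go 6 mm lower and close.

```bash
echo '{"offsets": [[0.05, 0, 0, 0.005, 0, 0, 0], [0.05, 0, 0, 0.005, 0, 0, 0]]}' > rows.txt && python3 -m creep rows.txt; echo '{"offsets": [[0.02, 0, 0, 0, 0, 0, 0], [0.02, 0, 0, 0, 0, 0, 0], [0.02, 0, 0, 0, 0, 0, 0], [0.02, 0, 0, 0, 0, 0, 0]]}' > rows.txt && python3 -m creep rows.txt 40
```

```text
clock: 4.1
position: [0.5729, -0.2984, -0.0105]
tool_rot: [-3.141, 0.0, -0.0]
force: [-0.4, -0.7, 0.5]
grip_width: 0.0498
finger_force: 0.0
clock: 4.6
position: [0.5732, -0.2983, -0.0099]
tool_rot: [-3.142, -0.0, -0.0]
force: [-1.9, 1.9, 6.6]
grip_width: 0.0321
finger_force: 40.2
```

```bash
echo '{"offsets": [[0.02, 0, 0, -0.03, 0, 0, 0], [0.02, 0, 0, -0.08, 0, 0, 0], [0.02, 0, 0, -0.13, 0, 0, 0], [0.02, 0, 0, -0.15, 0, 0, 0]]}' > rows.txt && python3 -m creep rows.txt
echo '{"offsets": [[0.02, 0.008, -0.05, 0, 0, 0, 0], [0.02, 0.016, -0.1, 0, 0, 0, 0], [0.02, 0.024, -0.15, 0, 0, 0, 0], [0.02, 0.032, -0.2, 0, 0, 0, 0], [0.02, 0.0395, -0.2435, 0, 0, 0, 0]]}' > rows.txt && python3 -m creep rows.txt
echo '{"offsets": [[0.02, 0, 0, 0, 0, 0, 0], [0.02, 0, 0, 0, 0, 0, 0]]}' > rows.txt && python3 -m creep rows.txt
python3 - <<'E'
from h import *
p,d=grab_frame('side');a=cv2.resize(p[150:290,230:400],None,fx=4,fy=4,interpolation=cv2.INTER_CUBIC);cv2.imwrite('pics/s3.png',a)
W=world('side',d);print(pix('side',[.6125,-.0545,.16]))
E
```

```text
clock: 5.1
position: [0.574, -0.2991, 0.1429]
tool_rot: [3.14, -0.003, -0.0]
force: [-0.3, 0.3, -1.6]
grip_width: 0.0323
finger_force: 40.5
clock: 5.72
position: [0.6127, -0.053, 0.1398]
tool_rot: [-3.141, 0.0, 0.0]
force: [-0.4, -0.2, -1.9]
grip_width: 0.0321
finger_force: 40.5
clock: 5.98
position: [0.6125, -0.0557, 0.1397]
tool_rot: [3.141, 0.0, -0.0]
force: [-0.4, 0.4, -1.7]
grip_width: 0.0323
finger_force: 40.5
[325.62991179 194.76463475]
```

View pics/s3.png

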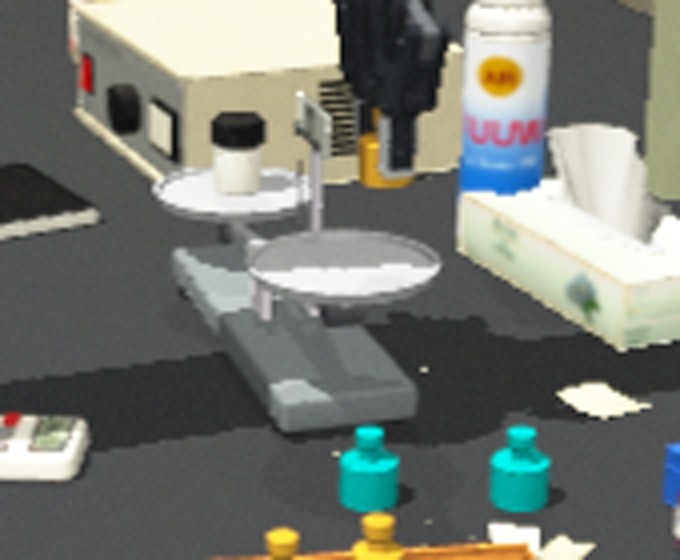

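The weight is held upright with its underside at crop (385,183), as predicted. The pan below is clear, so I'm lowering.

```bash
echo '{"offsets": [[0.02, 0, -0.001, 0.03, 0, 0, 0], [0.02, 0, -0.001, 0.045, 0, 0, 0], [0.02, 0, -0.001, 0.049, 0, 0, 0], [0.02, 0, -0.001, 0.05, 0, 0, 0]]}' > rows.txt && python3 -m creep rows.txt
echo '{"offsets": [[0.02, 0, 0, 0.002, 0, 0, 0], [0.02, 0, 0, 0.002, 0, 0, 0]]}' > rows.txt && python3 -m creep rows.txt
echo '{"offsets": [[0.02, 0, 0, 0.002, 0, 0, 0], [0.02, 0, 0, 0.002, 0, 0, 0]]}' > rows.txt && python3 -m creep rows.txt
```

```text
clock: 6.52
position: [0.6129, -0.0543, 0.0902]
tool_rot: [3.142, -0.0, -0.001]
force: [0.0, -0.3, -2.1]
grip_width: 0.0323
finger_force: 40.5
clock: 6.78
position: [0.6128, -0.054, 0.0882]
tool_rot: [3.142, -0.0, -0.0]
force: [-0.1, 0.4, -1.7]
grip_width: 0.032
finger_force: 40.5
clock: 7.02
position: [0.6126, -0.054, 0.0858]
tool_rot: [3.142, 0.0, -0.0]
force: [0.1, 0.0, -2.3]
grip_width: 0.0323
finger_force: 40.5
```

```bash
for i in 1 ; do echo '{"offsets": [[0.02, 0, 0, 0.0015, 0, 0, 0], [0.02, 0, 0, 0.0015, 0, 0, 0]]}' > rows.txt && python3 -m creep rows.txt; done
echo '{"offsets": [[0.02, 0, 0, 0.0015, 0, 0, 0], [0.02, 0, 0, 0.0015, 0, 0, 0]]}' > rows.txt && python3 -m creep rows.txt
python3 - <<'E'
from h import *
p,d=grab_frame('top');W=world('top',d)
for a,b,c,e,n in((268,285,212,250,'w'),(196,214,220,250,'c')):
    w=W[c:e,a:b].reshape(-1,3);w=w[(w[:,2]>.05)&(w[:,2]<.125)];print(n,np.median(w,0),len(w))
E
```

```text
clock: 7.28
position: [0.6127, -0.054, 0.0844]
tool_rot: [3.142, -0.0, -0.0]
force: [-0.3, -0.8, -0.3]
grip_width: 0.0327
finger_force: 40.7
clock: 7.52
position: [0.6127, -0.054, 0.0828]
tool_rot: [3.142, 0.0, -0.0]
force: [-0.2, -1.6, -0.5]
grip_width: 0.0324
finger_force: 40.7
w [nan nan nan] 0
c [0.58770157 0.17031452 0.07739636] 465
  return _methods._mean(a, axis=axis, dtype=dtype,
  ret = um.true_divide(
```

```bash
echo '{"offsets": [[0.038, 0, 0, 0, 0, 0, 0], [0.042, 0, 0, 0, 0, 0, 0], [0.05, 0, 0, 0, 0, 0, 0], [0.05, 0, 0, -0.005, 0, 0, 0], [0.05, 0, 0, -0.02, 0, 0, 0]]}' > rows.txt && python3 -m creep rows.txt
echo '{"offsets": [[0.05, 0, 0, -0.03, 0, 0, 0], [0.05, 0, 0, -0.08, 0, 0, 0]]}' > rows.txt && python3 -m creep rows.txt
echo '{"offsets": [[0.05, -0.018, 0.045, 0, 0, 0, 0], [0.05, -0.036, 0.09, 0, 0, 0, 0], [0.05, -0.054, 0.135, 0, 0, 0, 0], [0.05, -0.072, 0.18, 0, 0, 0, 0], [0.05, -0.0885, 0.223, 0, 0, 0, 0]]}' > rows.txt && python3 -m creep rows.txt
cat > beam.py <<'E'
from h import *
p,d=grab_frame('top');W=world('top',d);q=W[195:270,160:325].reshape(-1,3)
z=[]
for c in((.5865,-.0545),(.595,.2)):
    w=q[np.hypot(q[:,0]-c[0],q[:,1]-c[1])<.052]; w=w[(w[:,2]>.06)&(w[:,2]<.125)]
    h,e=np.histogram(w[:,2],40,(.06,.125));m=e[h.argmax()];z.append(np.median(w[abs(w[:,2]-m)<.005,2]))
t=q[(q[:,2]>.135)&(q[:,2]<.16)&(q[:,1]<.01)]
print('pan w,c',z,'tilt',(z[0]-z[1])/2/.133,len(t))
s,_=grab_frame('side');cv2.imwrite('/tmp/s.png',s);cv2.imwrite('/tmp/t.png',p)
E
python3 beam.py
```

```text
clock: 8.2
position: [0.6123, -0.0539, 0.1032]
tool_rot: [-3.142, 0.001, -0.0]
force: [-0.6, -0.8, 0.4]
grip_width: 0.0503
finger_force: 0.0
clock: 8.45
position: [0.612, -0.0539, 0.184]
tool_rot: [-3.141, 0.002, -0.0]
force: [1.6, -0.0, 0.7]
grip_width: 0.0497
finger_force: 0.0
clock: 9.07
position: [0.5236, -0.2785, 0.1842]
tool_rot: [3.141, -0.001, -0.0]
force: [0.1, -0.1, 0.1]
grip_width: 0.05
finger_force: 0.0
pan w,c [np.float64(0.09419398057993322), np.float64(0.08540769805222082)] tilt 0.033031137322227094 29
```

Tilt is about +0.033, so the can is about 234 g. Adding the 50 g gives about -0.017, so I'm going to weight C, the 50 g.

```bash
echo '{"offsets": [[0.04, -0.025, -0.004, 0, 0, 0, 0], [0.04, -0.0495, -0.0075, 0.03, 0, 0, 0], [0.04, -0.0495, -0.0075, 0.08, 0, 0, 0], [0.04, -0.0495, -0.0075, 0.12, 0, 0, 0], [0.04, -0.0495, -0.0075, 0.125, 0, 0, 0]]}' > rows.txt && python3 -m creep rows.txt; echo '{"offsets": [[0.04, 0, 0, 0, 0, 0, 0], [0.04, 0, 0, 0, 0, 0, 0], [0.04, 0, 0, 0, 0, 0, 0]]}' > rows.txt && python3 -m creep rows.txt; python3 beam.py
python3 - <<'E'
from h import *
s=cv2.imread('/tmp/s.png');cv2.imwrite('pics/s4.png',cv2.resize(s[170:320,250:390],None,fx=4,fy=4,interpolation=cv2.INTER_CUBIC))
E
```

```text
clock: 9.8
position: [0.4739, -0.2686, 0.0568]
tool_rot: [-3.14, 0.003, 0.0]
force: [-0.1, 0.9, 1.4]
grip_width: 0.0399
finger_force: 0.0
clock: 10.18
position: [0.4752, -0.2698, 0.0591]
tool_rot: [3.141, -0.002, -0.0]
force: [-0.5, 0.4, -1.2]
grip_width: 0.0403
finger_force: 0.0
pan w,c [np.float64(0.09362080235537484), np.float64(0.08554816396950315)] tilt 0.030348264608540183 32
```

View pics/s4.png

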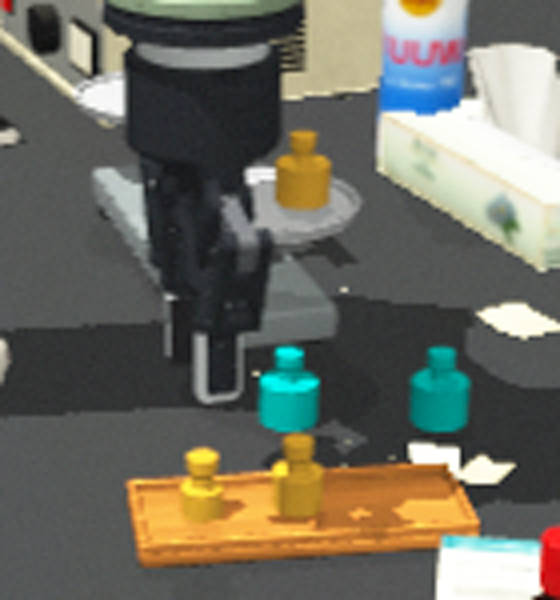

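The picture shows the 200 g upright on the pan (crop 303,180) and the gripper over the 50 g (203,485). I'm descending and gripping.

```bash
echo '{"offsets": [[0.04, 0, 0, 0.03, 0, 0, 0], [0.04, 0, 0, 0.05, 0, 0, 0], [0.04, 0, 0, 0.06, 0, 0, 0], [0.04, 0, 0, 0.06, 0, 0, 0]]}' > rows.txt && python3 -m creep rows.txt; echo '{"offsets": [[0.04, 0, 0, 0.005, 0, 0, 0], [0.04, 0, 0, 0.009, 0, 0, 0], [0.04, 0, 0, 0.009, 0, 0, 0]]}' > rows.txt && python3 -m creep rows.txt
python3 - <<'E'
from h import *
p,d=grab_frame('side');W=world('side',d);print(pix('side',[.475,-.27,.026]))
for u in (300,304,308): print(u,[(v,np.round(W[v,u],3).tolist()) for v in range(282,310,3)])
E
```

```text
clock: 10.78
position: [0.4745, -0.2693, -0.0022]
tool_rot: [-3.141, 0.001, -0.0]
force: [-0.3, -0.3, 0.5]
grip_width: 0.0398
finger_force: 0.0
clock: 11.15
position: [0.4746, -0.2694, -0.0112]
tool_rot: [-3.142, 0.0, -0.0]
force: [-1.1, 0.3, 0.4]
grip_width: 0.0398
finger_force: 0.0
[300.21123502 291.79361782]
300 [(282, [0.463, -0.304, 0.067]), (285, [0.463, -0.304, 0.06]), (288, [0.465, -0.299, 0.051]), (291, [0.464, -0.3, 0.045]), (294, [0.465, -0.299, 0.037]), (297, [0.466, -0.296, 0.029]), (300, [0.466, -0.294, 0.021]), (303, [0.468, -0.291, 0.012]), (306, [0.463, -0.303, 0.012]), (309, [0.462, -0.306, 0.007])]
304 [(282, [0.464, -0.325, 0.077]), (285, [0.465, -0.323, 0.07]), (288, [0.471, -0.305, 0.053]), (291, [0.471, -0.306, 0.047]), (294, [0.471, -0.307, 0.04]), (297, [0.473, -0.301, 0.03]), (300, [0.474, -0.296, 0.021]), (303, [0.477, -0.29, 0.01]), (306, [0.471, -0.307, 0.013]), (309, [0.47, -0.308, 0.007])]
308 [(282, [0.474, -0.321, 0.074]), (285, [0.474, -0.319, 0.066]), (288, [0.48, -0.303, 0.05]), (291, [0.481, -0.302, 0.043]), (294, [0.481, -0.302, 0.037]), (297, [0.479, -0.308, 0.033]), (300, [0.481, -0.301, 0.022]), (303, [0.483, -0.297, 0.013]), (306, [0.478, -0.309, 0.013]), (309, [0.479, -0.307, 0.005])]
```

```bash
echo '{"offsets": [[0.012, 0, 0, 0, 0, 0, 0], [0.012, 0, 0, 0, 0, 0, 0], [0.012, 0, 0, 0, 0, 0, 0], [0.012, 0, 0, 0, 0, 0, 0]]}' > rows.txt && python3 -m creep rows.txt 30; echo '{"offsets": [[0.012, 0, 0, -0.02, 0, 0, 0], [0.012, 0, 0, -0.02, 0, 0, 0]]}' > rows.txt && python3 -m creep rows.txt
```

```text
clock: 11.7
position: [0.4747, -0.2695, -0.0108]
tool_rot: [3.141, -0.0, -0.0]
force: [-0.8, 0.3, 6.1]
grip_width: 0.0202
finger_force: 29.3
clock: 11.95
position: [0.4753, -0.2698, 0.0099]
tool_rot: [3.141, -0.002, -0.0]
force: [-0.2, -0.3, -0.9]
grip_width: 0.0201
finger_force: 29.6
```

```bash
echo '{"offsets": [[0.012, 0, 0, -0.04, 0, 0, 0], [0.012, 0, 0, -0.09, 0, 0, 0], [0.012, 0, 0, -0.14, 0, 0, 0], [0.012, 0, 0, -0.14, 0, 0, 0]]}' > rows.txt && python3 -m creep rows.txt
echo '{"offsets": [[0.012, 0.017, -0.043, 0, 0, 0, 0], [0.012, 0.034, -0.086, 0, 0, 0, 0], [0.012, 0.051, -0.129, 0, 0, 0, 0], [0.012, 0.068, -0.172, 0, 0, 0, 0], [0.012, 0.085, -0.2155, 0, 0, 0, 0]]}' > rows.txt && python3 -m creep rows.txt
echo '{"offsets": [[0.012, 0, 0, 0, 0, 0, 0], [0.012, 0, 0, 0.02, 0, 0, 0], [0.012, 0, 0, 0.04, 0, 0, 0], [0.012, 0, 0, 0.04, 0, 0, 0]]}' > rows.txt && python3 -m creep rows.txt
python3 - <<'E'
from h import *
p,d=grab_frame('side');cv2.imwrite('pics/s5.png',cv2.resize(p[140:260,250:390],None,fx=4,fy=4,interpolation=cv2.INTER_CUBIC))
E
```

```text
clock: 12.45
position: [0.4762, -0.2703, 0.1519]
tool_rot: [3.139, -0.005, -0.0]
force: [-0.4, 0.8, -1.7]
grip_width: 0.0198
finger_force: 29.6
clock: 13.08
position: [0.5596, -0.0525, 0.1476]
tool_rot: [-3.142, 0.001, -0.0]
force: [0.6, 0.7, 0.2]
grip_width: 0.02
finger_force: 29.6
clock: 13.58
position: [0.5583, -0.0546, 0.107]
tool_rot: [3.142, 0.004, -0.001]
force: [1.0, -0.3, -1.3]
grip_width: 0.02
finger_force: 29.6
```

View pics/s5.png

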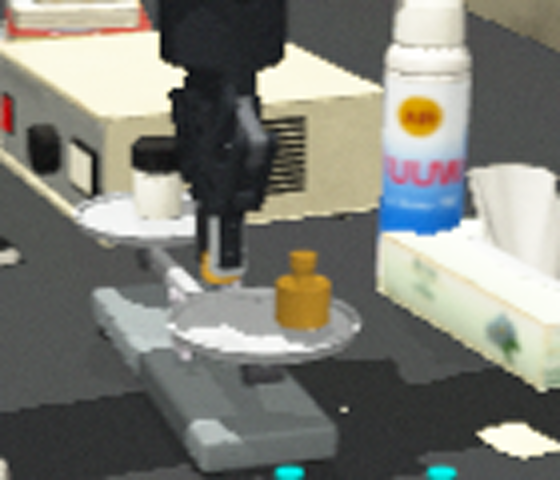

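The picture shows the 50 g over the near half of the pan (crop 222,270), the 200 g upright at (303,295) and the can upright. I'm lowering the 50 g until the pan carries it, near where the beam should rest.

```bash
echo '{"offsets": [[0.012, 0, 0, 0.015, 0, 0, 0], [0.012, 0, 0, 0.028, 0, 0, 0], [0.012, 0, 0, 0.03, 0, 0, 0], [0.012, 0, 0, 0.03, 0, 0, 0]]}' > rows.txt && python3 -m creep rows.txt
echo '{"offsets": [[0.012, 0, 0, 0.002, 0, 0, 0], [0.012, 0, 0, 0.004, 0, 0, 0], [0.012, 0, 0, 0.004, 0, 0, 0]]}' > rows.txt && python3 -m creep rows.txt
echo '{"offsets": [[0.012, 0, 0, 0.002, 0, 0, 0], [0.012, 0, 0, 0.003, 0, 0, 0], [0.012, 0, 0, 0.003, 0, 0, 0]]}' > rows.txt && python3 -m creep rows.txt; python3 beam.py
```

```text
clock: 14.12
position: [0.5597, -0.054, 0.0788]
tool_rot: [-3.142, 0.0, -0.0]
force: [0.1, 0.1, -0.6]
grip_width: 0.0198
finger_force: 29.6
clock: 14.5
position: [0.5596, -0.0539, 0.0749]
tool_rot: [-3.142, 0.0, -0.0]
force: [-0.8, 0.4, -0.5]
grip_width: 0.0196
finger_force: 29.6
clock: 14.88
position: [0.5596, -0.054, 0.0718]
tool_rot: [-3.142, 0.0, -0.0]
force: [-0.5, -0.9, -0.3]
grip_width: 0.0198
finger_force: 29.6
pan w,c [np.float64(nan), np.float64(0.08709898498140012)] tilt nan 0
  return _methods._mean(a, axis=axis, dtype=dtype,
  ret = ret.dtype.type(ret / rcount)
```

The can pan has risen 1.6 mm, so the weight is bearing on its pan. I'll go slightly lower, release, rise and look.

```bash
echo '{"offsets": [[0.012, 0, 0, 0.0025, 0, 0, 0], [0.012, 0, 0, 0.0025, 0, 0, 0], [0.026, 0, 0, 0.0025, 0, 0, 0], [0.032, 0, 0, 0.0025, 0, 0, 0], [0.04, 0, 0, 0.0025, 0, 0, 0]]}' > rows.txt && python3 -m creep rows.txt
echo '{"offsets": [[0.04, 0, 0, 0, 0, 0, 0], [0.04, 0, 0, -0.01, 0, 0, 0], [0.04, 0, 0, -0.04, 0, 0, 0], [0.04, 0, 0, -0.09, 0, 0, 0]]}' > rows.txt && python3 -m creep rows.txt
echo '{"offsets": [[0.04, -0.01, 0.045, 0, 0, 0, 0], [0.04, -0.02, 0.09, 0, 0, 0, 0], [0.04, -0.03, 0.135, 0, 0, 0, 0], [0.04, -0.04, 0.18, 0, 0, 0, 0], [0.04, -0.05, 0.22, 0, 0, 0, 0]]}' > rows.txt && python3 -m creep rows.txt
echo '{"offsets": [[0.04, 0, 0.04, 0, 0, 0, 0], [0.04, 0, 0.06, 0, 0, 0, 0], [0.04, 0, 0.06, 0, 0, 0, 0], [0.04, 0, 0.06, 0, 0, 0, 0]]}' > rows.txt && python3 -m creep rows.txt; python3 beam.py
python3 - <<'E'
from h import *
s=cv2.imread('/tmp/s.png');cv2.imwrite('pics/s6.png',cv2.resize(s[140:310,250:390],None,fx=3.5,fy=3.5,interpolation=cv2.INTER_CUBIC))
E
```

```text
clock: 15.6
position: [0.5597, -0.054, 0.0694]
tool_rot: [3.142, -0.0, -0.0]
force: [0.1, -0.1, -0.1]
grip_width: 0.0397
finger_force: 0.0
clock: 16.1
position: [0.5588, -0.0539, 0.16]
tool_rot: [-3.141, 0.002, -0.0]
force: [0.5, -1.0, -0.1]
grip_width: 0.0399
finger_force: 0.0
clock: 16.73
position: [0.5092, -0.2757, 0.1603]
tool_rot: [3.141, -0.001, -0.001]
force: [1.0, 0.2, -0.1]
grip_width: 0.0403
finger_force: 0.0
clock: 17.23
position: [0.51, -0.3326, 0.1595]
tool_rot: [-3.141, -0.0, 0.001]
force: [0.5, 0.1, 0.9]
grip_width: 0.0401
finger_force: 0.0
pan w,c [np.float64(0.08766835792978944), np.float64(0.09253573853419139)] tilt -0.01829842332481936 5
```

View pics/s6.png

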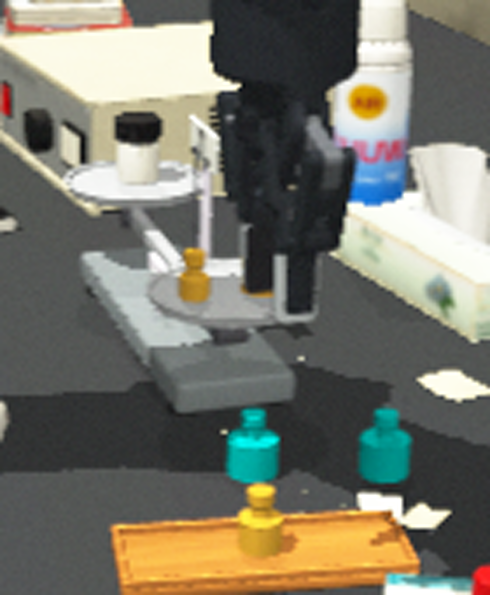

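The 50 g stands upright on the pan (crop 194,275), the can is upright and the 100 g is still on the tray (261,520). The fingers hide the 200 g. Before handing in, I'll check it from above and check that the beam is steady.

```bash
echo '{"offsets": [[0.04, 0, 0, 0, 0, 0, 0], [0.04, 0, 0, 0, 0, 0, 0], [0.04, 0, 0, 0, 0, 0, 0], [0.04, 0, 0, 0, 0, 0, 0], [0.04, 0, 0, 0, 0, 0, 0]]}' > rows.txt && python3 -m creep rows.txt | head -2; python3 beam.py; python3 - <<'E'
from h import *
p,d=grab_frame('top');W=world('top',d)
w=W[195:270,260:325].reshape(-1,3);k=w[(w[:,2]>.108)&(w[:,2]<.15)]
for lo,hi in((.54,.585),(.585,.66)):
    t=k[(k[:,0]>lo)&(k[:,0]<hi)];print(t.mean(0),np.ptp(t,0),t[:,2].max(),len(t))
E
```

```text
clock: 17.95
position: [0.5096, -0.3339, 0.1594]
pan w,c [np.float64(0.08710130266044691), np.float64(0.0926291679809148)] tilt -0.020781448573187575 5
[ 0.5588349  -0.05566508  0.12108041] [0.01713324 0.0155035  0.02039489] 0.12903821594102638 38
[ 0.61086231 -0.0568521   0.11833399] [0.03045763 0.02969873 0.02961623] 0.13817938500809368 140
```

```bash
python3 -c "
from workcell import job
print(job.job_done())"
```

```text
the job is handed in; nothing more can be done
None
```

I handed the job in with the 200 g and 50 g weights upright on the right pan, the 100 g still on the tray, and the beam measured steady at about -0.02 rad (the limit is 0.032); no verdict was returned.

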